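# Drive a tight bearing sleeve out of its housing with a drift

### The arm

A 6-joint arm with a two-finger parallel gripper is mounted at the origin on the work surface. World frame = base frame: x ahead of the robot, y to its left, z up, the work surface at z = 0. Lengths are in mm, angles in rad, forces in N, time in s.
With the tool pointing down it reaches from about 300 to 850 mm from the base axis. Payload 5.4 kg.
Tool frame: the origin (TCP) lies between the finger pads; the fingertips stand 8 mm ahead of it and the grasp point (between the pads) lies 11 mm behind it; z points along the fingers, x is the direction in which the jaws open and shut, and the axes are right-handed (so a half turn about z gives the same grasp; the last joint's range is limited). The gripper opens to 85 mm and grips with 20 to 120 N. Pads are 22 mm wide; open, the fingers measure 114 mm over their backs; the gripper's body (76 mm by 85 mm) begins 54 mm behind the grasp point. The pads swing forward as they close: fully open they stand 13 mm farther back than shut.
Start: joints at [-1.487, 0.158, 1.597, -0, 1.386, -0.21], TCP at [166.491, -550.352, 239.299] pointing down, gripper open.
Joint ranges: [-2.91, 2.91], [-0.94, 2.29], [0.18, 2.7], [-1.29, 4.43], [0.17, 2.64], [-3, 3]. Speed limits (rad/s): [2.57, 2.57, 3.14, 3.14, 3.14, 3.14].

### API

Orientations are given as [roll, pitch, yaw] about the fixed x, y, z axes, in that order (R = Rz(yaw) Ry(pitch) Rx(roll)).
In Python, from rig import manip, snapshot, calibration, masks_of, landmark_of gives the robot as it stands.
- The arm moves only by the shell command python3 -m creep 'ROWS' [FORCE]. ROWS is JSON, a list of rows, each an object of numbers: "x", "y", "z": the shift along the tool's x, y, z in mm; "roll": the turn about the tool's z in degrees; "gripper": the closure, from 0 (fully open) to 1 (shut). A call has 1 to 5 rows; each row shifts and turns the commanded pose from where the row before left it, along the tool's axes as they then stand; what a row does not reach is not made up. A row lasts 1/10 s, in which the tool goes at most 50 mm and 8.59 degrees, less where a joint would pass 70% of its speed; a pose out of reach is approached as far as the arm can. A call is refused whole if a number of a shift passes 50 or a number of a turn 8.59, either way. A call with a gripper value outside its range is refused whole. The fingers move at their own pace and stop on an object; FORCE is the grip in N (left out, the last holds). Time passes only in rows, so rows that do not move let the fingers close. It gives the time, the measured TCP pose, the force and the opening at its end, in the units of the state.
- manip.observe(): the state, without advancing time (a new reading comes with each control period).
- snapshot(name): name is "scene" or "top" or "wrist"; returns the picture (400x640x3 uint8, blue, green, red); there is no depth.
- calibration(name): a dict with "fx", "fy", "cx", "cy" (pixels), "cam_to_world" (4x4, takes a point from camera to world coordinates). Camera axes: x right, y up, looking along -z (the intrinsics and any distortion apply to the point x, -y, -z); pixel columns grow to the right and rows downward; lengths in mm; the calibration is good to about 2 mm. A picture is of the moment at which its call begins: read the wrist's pose just before it. calibration takes no time and is no camera call; for the wrist camera it gives the pose at the moment of the call.
- manip.close_job(): hands the job in, once; it reports no verdict.
Trained networks look in the newest picture that a camera, given by its name, has taken for a name from the list of things; names that differ only in an ending like _2 or _b are one class to them, and where a whole thing is asked for, a point or a joint stands for the part that bears it (a point fixed in the world has none). Each returns a list of dicts, best first, with "p" (0 to 1); they miss things now and then, are a little off and sometimes report something else, mostly with a low value. They report only what shows in the picture. A call takes as long as a camera call. They do not tell look-alikes from the thing itself.
- masks_of(camera, thing): "region" (400x640 bool, what is visible of it) and "location" ([row, column] in pixels, amid what is visible of it).
- landmark_of(camera, thing): "location" ([row, column] in pixels: a listed point, or the origin of a listed thing).
The state is a dict: "time": time; "joint_positions": joint angles; "joint_velocities": joint speeds; "joint_efforts": joint torques, N m; "tool_pos": TCP position; "ee_rot": TCP orientation; "ft_force": force on the tool from outside, world axes, zero at the start; "ft_torque": the same for the moment, N m; "finger_gap": opening from 0.0 (shut) to 1.0 (fully open).
Only numpy, scipy, OpenCV 4.12 (cv2) and the standard library are available. Lean on these libraries where they do the work, as an engineer would, in place of code of your own. Each camera call takes 0.05 s, during which the arm holds its last target.

### The job

Take the yellow-handled drift from its stand, feel with its tip for the slot in the sprung brass guide plate on top of the extraction rig, and push the tight sleeve down through the housing until it drops into the catch pan below. Work gently: do not lean on the plate or the rig with more than about 25 N, nor push the sleeve with more than about 35 N. Then put the drift back upright in its stand, fully home on its collar, and leave the other things on the bench where they are.

Things in the scene. Friction and masses are not known exactly. Their poses are not given: they have to be found in the camera images.
- rig: Extraction rig, fixed, 130 (x) x 150 (y) x 136 mm high; origin in the middle of its underside, z up, y along the guide plate's slide rails. An aluminium housing block (heights 70 to 120 mm) stands on two cheeks over an open catch pan. Above it lies a brass guide plate, 66 (x) x 80 (y) x 8 mm, with one slot through its middle, 19 mm along x and 14 mm along y.
- rig_face (a point): Point on the bore's axis at the height of the guide plate's top, 136 mm over the bench; axes as the rig. The plate is clamped off-centre: its slot is at x = 0 but anywhere from -12 to +12 mm along y; this is not measured, so find it by sight or by sliding the tip lightly till it drops in. The plate is sprung: gives downwards from 2 N, 1.4 N per mm, hard stop at 6 mm.
- rig_bore (a point): Lower end of the housing's vertical bore, on its axis (rig x = y = 0), 70 mm over the bench. The bore is 47.5 mm wide and goes through the 50 mm block. Sprung shoes in it, at heights 72 to 82 mm, grip the sleeve with a friction that varies: it takes about 8 to 25 N, most when off-centre, and close in by 1.5 mm once it has passed. Through any slot position the drift lands on the sleeve's top.
- rig_pan (a point): Point on the bore's axis on the catch pan's floor, 8 mm over the bench; the pan is 110 x 110 mm with lips 24 mm high at its two ends along x and the cheeks at its sides.
- sleeve: Copper-coloured bearing sleeve, 46 mm across and 30 mm tall, with an 8 mm hole that the drift cannot enter. Origin: its centre; z along its axis. At the start it is tight in the bore, its top 104 mm over the bench (32 mm below the guide plate's top). It falls free when its top is pushed below about 72 mm.
- drift: Drift, 0.2 kg: steel shank 12 mm across, 90 mm long, with a flat blunt tip, below a round collar 36 mm across, 6 mm thick, below a yellow square handle 24 x 24 x 58 mm. Origin: handle centre; z from tip to handle, x and y square to the handle's flats. Tip 125 mm, collar's underside 35 mm below the origin. At the start it hangs upright in the stand by its collar.
- drift_grip (a point): Centre of the drift's handle (the body's origin), 29 mm from its top and 29 mm above the collar: the place to grasp from above across two flat sides.
- drift_tip (a point): Middle of the drift's flat tip, 125 mm below the handle's centre.
- stand_mouth (a point): Middle of the mouth of the drift stand's hole, 100 mm over the bench. The stand is a grey block 70 x 70 mm on a base 110 x 110 mm, fixed; the hole is vertical, 18 mm across and 95 mm deep. With the drift home, its collar rests on the top face and the handle's centre is 35 mm above this point.
- spare0: Bystander: a spare sleeve like the tight one, lying flat on the bench; origin at its centre.
- spare1: Bystander: another spare sleeve lying flat on the bench; origin at its centre.
- hexkey: Bystander: dark bent hex key, 90 x 30 mm, 8 mm thick; origin at the end of its long leg.
- driver: Bystander: screwdriver with a green handle, lying on the bench; origin near its middle.
- punch: Bystander: dark steel rod 20 mm across and 150 mm long, lying on the bench (too thick for the slot).
- oil: Bystander: closed bottle 50 mm across and 120 mm tall; origin at the middle of its underside.
- cup: Bystander: blue cup 80 mm across and 70 mm tall; origin at the middle of its underside.
Things that resemble listed ones, but are neither listed nor needed, are in the scene too. Of the things shaped like the drift, the steel one is meant. What is shaped like the part that bears stand_mouth but orange or red is not meant.

How it is judged:
By the outcome, as a careful person would: the job done as asked, in the order asked, and still so for the second after the job is handed in, with the robot touching nothing.
It also fails if it takes over 72 s, if anything falls off the work surface, if the arm or the gripper's body presses on something with over 40 N, if the wrist force passes 120 N, or if a joint passes its speed limit or range.

## Working session

There is one attempt and no reset: what is moved stays moved. The work goes in short steps, Python scripts to look and compute and a shell command to move; the robot and the scene stay as the last step left them, time stands still between calls to the robot, and variables do not carry over. Pictures are saved under pics/ and viewed, and the job is handed in when it is done.

```bash
ls; mkdir -p pics
python3 - <<'E'
from rig import manip, snapshot, calibration
import cv2
s=manip.observe(); print({k:s[k] for k in ('time','tool_pos','ee_rot','ft_force','finger_gap')})
for n in ('scene','top'):
    cv2.imwrite(f'pics/{n}0.png',snapshot(n)); c=calibration(n); print(n,c)
E
```

```text
pics
{'time': 0.0, 'tool_pos': array([ 166.44018049, -549.74979216,  238.30992885]), 'ee_rot': array([-3.14118182e+00,  1.90574498e-03, -1.27703443e+00]), 'ft_force': array([ 0.77392241,  0.29774931, -0.08904606]), 'finger_gap': 1.0014552165979387}
scene {'fx': 374.5411207783709, 'fy': 374.5411207783709, 'cx': 316.01936527797454, 'cy': 203.81900222320704, 'cam_to_world': array([[ 8.24857255e-01, -2.98896827e-01,  4.79865810e-01,
         9.48545501e+02],
       [ 5.65338909e-01,  4.33763105e-01, -7.01599235e-01,
        -6.67951253e+02],
       [ 1.55770169e-03,  8.50006033e-01,  5.26770650e-01,
         6.04788336e+02],
       [ 0.00000000e+00,  0.00000000e+00,  0.00000000e+00,
         1.00000000e+00]])}
top {'fx': 476.6979094328221, 'fy': 476.6979094328221, 'cx': 312.73785474900154, 'cy': 201.15594903843632, 'cam_to_world': array([[ 1.97600310e-02,  9.96118465e-01, -8.57761322e-02,
         4.24759746e+02],
       [-9.99720274e-01,  1.85702658e-02, -1.46464862e-02,
        -5.86495932e+01],
       [-1.29967498e-02,  8.60415534e-02,  9.96206774e-01,
         1.30122224e+03],
       [ 0.00000000e+00,  0.00000000e+00,  0.00000000e+00,
         1.00000000e+00]])}
```

View pics/scene0.png

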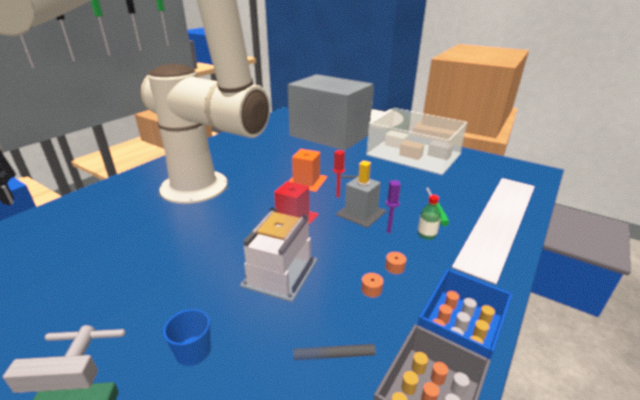

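View pics/top0.png

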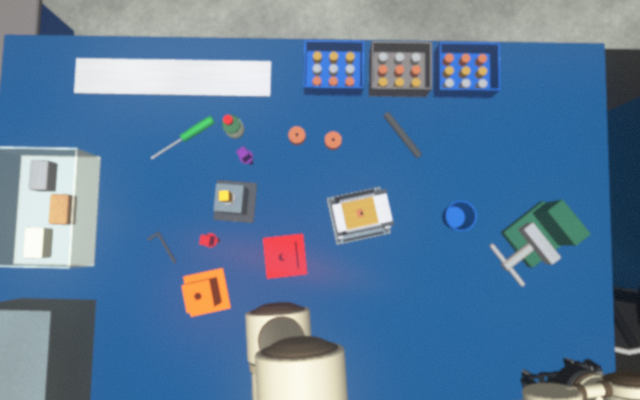

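The grey stand with the yellow drift is at about (362,190) in scene and (228,198) in top. The drift look-alikes are red (339,170) and purple (392,205), and the stand look-alikes are orange (306,168) and red (292,200). Only the yellow handle over a grey block fits the description. The rig is at (280,250) in scene and (362,213) in top.

```bash
cat > h.py <<'E'
import numpy as np, cv2
from rig import manip, snapshot, calibration, masks_of, landmark_of
def ray(c,rc):
    T=np.array(c['cam_to_world']); r,cl=rc
    d=np.array([(cl-c['cx'])/c['fx'],-(r-c['cy'])/c['fy'],-1.])
    return T[:3,3],T[:3,:3]@d
def atz(c,rc,z):
    o,d=ray(c,rc); return o+d*(z-o[2])/d[2]
def proj(c,p):
    T=np.array(c['cam_to_world']); q=T[:3,:3].T@(np.array(p,float)-T[:3,3])
    return np.array([c['cy']+c['fy']*q[1]/q[2], c['cx']-c['fx']*q[0]/q[2]])
E
python3 - <<'E'
from h import *
H=dict(drift_grip=135,stand_mouth=100,rig_face=136,drift=135)
ims={}
for n in ('scene','top'):
    ims[n]=snapshot(n); c=calibration(n)
    for t in ('drift_grip','stand_mouth','rig_face'):
        for L in landmark_of(n,t)[:4]:
            print(n,t,round(L['p'],2),np.round(L['location'],1),np.round(atz(c,L['location'],H[t]),1))
a=cv2.resize(ims['top'][165:245,200:400],None,fx=4,fy=4,interpolation=cv2.INTER_CUBIC)
b=cv2.resize(ims['scene'][140:300,230:430],None,fx=3,fy=3,interpolation=cv2.INTER_CUBIC)
cv2.imwrite('pics/cropt.png',a);cv2.imwrite('pics/crops.png',b)
E
```

```text
scene drift_grip 0.85 [178.  362.5] [548.9 136.8 135. ]
scene drift_grip 0.83 [192.7 392.3] [647.9 109.6 135. ]
scene drift_grip 0.59 [160.4 339.4] [440.5 195.8 135. ]
scene stand_mouth 0.97 [191.2 291.2] [396.8  19.7 100. ]
scene stand_mouth 0.91 [182.2 365.7] [538.7 179.5 100. ]
scene stand_mouth 0.68 [156.  305.1] [294.4 225.7 100. ]
scene rig_face 0.65 [227.3 277. ] [ 506.6 -170.7  136. ]
top drift_grip 0.71 [197.5 225.1] [530.2 174.5 135. ]
top drift_grip 0.7 [154.8 246. ] [637.5 126.3 135. ]
top drift_grip 0.66 [127.7 234.5] [705.4 157.3 135. ]
top drift_grip 0.64 [236.9 206.8] [432.6 216.  135. ]
top stand_mouth 0.78 [259.4 280.1] [380.2  37.9 100. ]
top stand_mouth 0.73 [138.3 181.7] [683.9 298.7 100. ]
top stand_mouth 0.69 [293.4 196.1] [291.7 245.5 100. ]
top rig_face 0.91 [212.7 361.6] [ 499.  -161.5  136. ]
```

View pics/cropt.png

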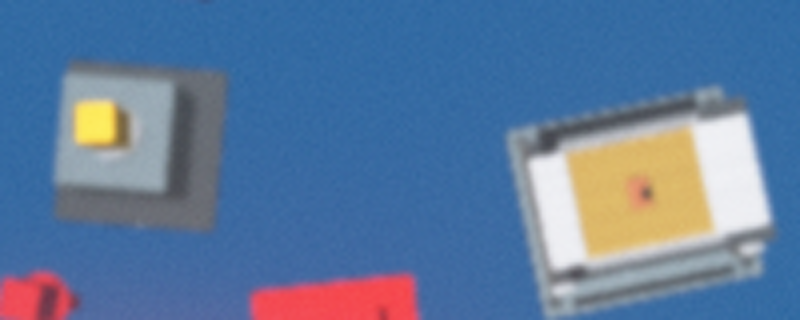

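View pics/crops.png

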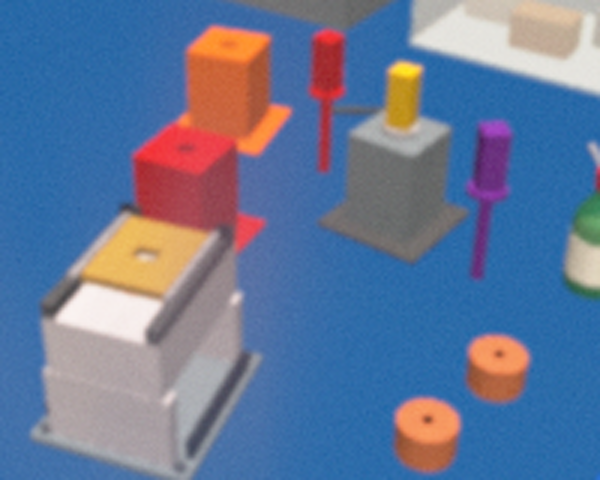

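Run:
```python
from h import *
c=calibration('top')
def hs(im,lo,hi): return cv2.inRange(cv2.cvtColor(im,cv2.COLOR_BGR2HSV),lo,hi)
it=snapshot('top'); 
m=hs(it,(20,120,120),(35,255,255)); n,l,st,ce=cv2.connectedComponentsWithStats(m)
for i in range(1,n):
    if st[i,4]>30: print(st[i],ce[i],atz(c,ce[i][::-1],135),atz(c,ce[i][::-1],160))
print('top-face', atz(c,(195.0,223.8),164))
# block top corners crop coords
for p in [(66,73),(178,80),(168,192),(57,187)]:
    print('stand top',atz(c,(165+p[1]/4,200+p[0]/4),100).round(1))
for p in [(568,152),(690,127),(713,230),(588,257)]:
    print('plate',atz(c,(165+p[1]/4,200+p[0]/4),136).round(1))
print('slot',atz(c,(165+191/4,200+640/4),136).round(1))
for p in [(509,130),(718,88),(762,272),(548,315)]: print('rig?',atz(c,(165+p[1]/4,200+p[0]/4),0).round(1))
s=calibration('scene'); is_=snapshot('scene')
for q in [(400,62+140*0)]: pass
print('scene handle mid',atz(s,(140+97/3,230+404/3),135), 'top',atz(s,(140+67/3,230+405/3),164))
print('slot scene',atz(s,(140+254/3,230+147/3),136))
for p in [(132,216),(207,243),(160,295),(83,273)]: print('plate s',atz(s,(140+p[1]/3,230+p[0]/3),136).round(1))
for t in ('stand_mouth','rig','rig_face'):
  for L in masks_of('scene',t)[:4]+masks_of('top',t)[:4]: print(t,L['p'],np.round(L['location']))
```

```text
[347  54   6   7  31] [349.70967742  56.87096774] [ 891.65805025 -127.42077022  135.        ] [ 881.64927387 -125.94654055  160.        ]
[462  68   7   7  33] [465.15151515  70.84848485] [ 859.79062788 -416.70989463  135.        ] [ 850.46498507 -409.03424994  160.        ]
[479  68   6   7  31] [481.51612903  71.09677419] [ 859.76242437 -457.4939825   135.        ] [ 850.43738615 -448.94406003  160.        ]
[379  78   7   8  39] [382.28205128  81.61538462] [ 828.95975215 -209.77457571  135.        ] [ 820.29502272 -206.53494913  160.        ]
[396  78   7   8  39] [398.79487179  82.        ] [ 828.60248862 -251.04755045  135.        ] [ 819.94541777 -246.92316594  160.        ]
[412  79   8   7  43] [415.27906977  82.13953488] [ 828.87375739 -292.20440187  135.        ] [ 820.21087141 -287.19774875  160.        ]
[219 191  12  10 108] [224.23148148 195.62962963] [534.77515651 176.84569155 135.        ] [532.41678504 171.79744095 160.        ]
[343 199  34  29 622] [359.52893891 212.6977492 ] [ 498.96103474 -156.57590441  135.        ] [ 497.3704012  -154.47668378  160.        ]
to
[... 318 characters left out ...]
547.6 -79.1   0. ]
rig? [ 579.2 -221.8    0. ]
rig? [ 453.9 -252.6    0. ]
rig? [ 421.9 -107.7    0. ]
scene handle mid [537.86050874 169.70842046 135.        ] top [535.6007895  171.56972614 164.        ]
slot scene [ 503.82416089 -160.51617441  136.        ]
plate s [ 462.3 -127.7  136. ]
plate s [ 531.3 -124.5  136. ]
plate s [ 542.4 -193.7  136. ]
plate s [ 481.4 -204.5  136. ]
stand_mouth 0.94 [204. 366.]
stand_mouth 0.83 [171. 308.]
stand_mouth 0.79 [200. 293.]
stand_mouth 0.3 [353. 332.]
stand_mouth 0.98 [256. 286.]
stand_mouth 0.72 [204. 234.]
stand_mouth 0.66 [291. 203.]
rig 0.57 [257. 280.]
rig 0.74 [211. 358.]
rig 0.7 [141. 330.]
rig_face 0.75 [257. 278.]
rig_face 0.69 [216. 362.]
```

```bash
python3 -m creep '[{"x":-34,"y":-33,"z":-10},{"x":-34,"y":-33,"z":-10},{"x":-34,"y":-33,"z":-10},{"x":-34,"y":-33,"z":-10},{"x":-34,"y":-33,"z":-10}]'; python3 -m creep '[{"x":-34,"y":-33,"z":-8},{"x":-34,"y":-33,"z":-8},{"x":-34,"y":-33,"z":-8},{"x":-34,"y":-33,"z":-8},{"x":-34,"y":-33,"z":-8}]'
```

```text
schema error: expected keys x, y, z, roll, gripper
schema error: expected keys x, y, z, roll, gripper
```

```bash
python3 -m creep '[{"x":-34,"y":-33,"z":-10,"roll":0,"gripper":0},{"x":-34,"y":-33,"z":-10,"roll":0,"gripper":0},{"x":-34,"y":-33,"z":-10,"roll":0,"gripper":0},{"x":-34,"y":-33,"z":-10,"roll":0,"gripper":0},{"x":-34,"y":-33,"z":-10,"roll":0,"gripper":0}]'; python3 -m creep '[{"x":-34,"y":-33,"z":-8,"roll":0,"gripper":0},{"x":-34,"y":-33,"z":-8,"roll":0,"gripper":0},{"x":-34,"y":-33,"z":-8,"roll":0,"gripper":0},{"x":-34,"y":-33,"z":-8,"roll":0,"gripper":0},{"x":-34,"y":-33,"z":-8,"roll":0,"gripper":0}]'
```

```text
time: 1.4
tool_pos: [275.7, -338.1, 289.8]
ee_rot: [-3.141, -0.0, -1.278]
ft_force: [0.7, -0.3, 0.3]
finger_gap: 1.002
time: 1.9
tool_pos: [384.4, -127.5, 330.0]
ee_rot: [-3.141, -0.001, -1.277]
ft_force: [0.2, -0.7, -0.5]
finger_gap: 1.0
```

Run:
```python
from h import *
c=calibration('wrist'); im=snapshot('wrist'); cv2.imwrite('pics/w1.png',im); print(c)
for p in [(498.8,-157.6,136),(534,172,164)]: print(proj(c,p))
```

```text
{'fx': 341.8778198766355, 'fy': 341.8778198766355, 'cx': 318.51417979476696, 'cy': 198.4623761091121, 'cam_to_world': array([[ 2.90293336e-01,  9.20169877e-01,  2.62711204e-01,
         4.50680121e+02],
       [-9.56937266e-01,  2.78875256e-01,  8.06204729e-02,
        -1.06545609e+02],
       [ 9.20876410e-04, -2.74801727e-01,  9.61500475e-01,
         4.64441548e+02],
       [ 0.00000000e+00,  0.00000000e+00,  0.00000000e+00,
         1.00000000e+00]])}
[ 64.61684824 388.07808974]
[-132.76275248  -20.7226034 ]
```

View pics/w1.png

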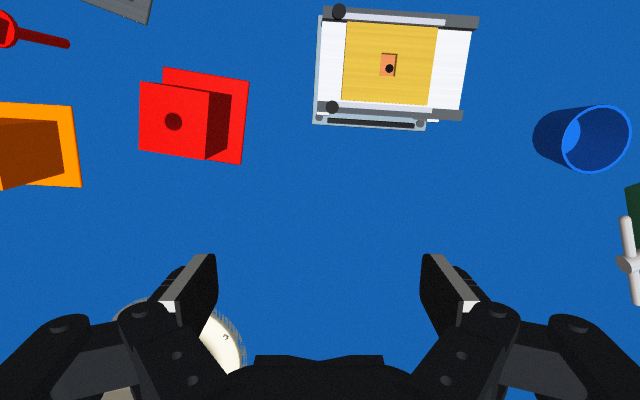

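The wrist view shows the rig clearly: the guide plate at about (390,62) and the slot at about (388,65). Measuring it now.

Run:
```python
from h import *
im=cv2.imread('pics/w1.png')
cv2.imwrite('pics/w1c.png',cv2.resize(im[0:140,305:485],None,fx=4.3,fy=4.3,interpolation=cv2.INTER_CUBIC))
c=calibration('wrist')
h=cv2.cvtColor(im,cv2.COLOR_BGR2HSV)
m=cv2.inRange(h,(18,100,100),(32,255,255)); m[:,:330]=0
n,l,st,ce=cv2.connectedComponentsWithStats(m); i=1+st[1:,4].argmax(); print(st[i])
mm=(l==i).astype(np.uint8); cn,hi=cv2.findContours(mm,cv2.RETR_CCOMP,cv2.CHAIN_APPROX_NONE)
for k in cn:
    if len(k)>20:
        r=cv2.minAreaRect(k); b=cv2.boxPoints(r); print(len(k),r); P=np.array([atz(c,q[::-1],136) for q in b]); print(P.round(1),P.mean(0).round(1)); d=P[1]-P[0]; e=P[2]-P[1]; print(np.linalg.norm(d),np.linalg.norm(e),np.degrees(np.arctan2(d[1],d[0])))
```

```text
[ 341   21   97   84 6705]
330 ((388.9619140625, 63.03299331665039), (91.55245971679688, 79.29796600341797), 4.085616588592529)
[[ 461.6 -118.6  136. ]
 [ 526.2 -102.4  136. ]
 [ 545.2 -180.7  136. ]
 [ 481.4 -201.7  136. ]] [ 503.6 -150.9  136. ]
66.62040434310764 80.57673740114684 14.083334395442838
71 ((387.5, 64.5), (17.0, 23.0), 0.0)
[[ 491.4 -145.7  136. ]
 [ 509.7 -139.   136. ]
 [ 514.3 -153.6  136. ]
 [ 496.1 -160.5  136. ]] [ 502.9 -149.7  136. ]
19.4809987935411 15.23521715514509 20.080037762924885
```

View pics/w1c.png

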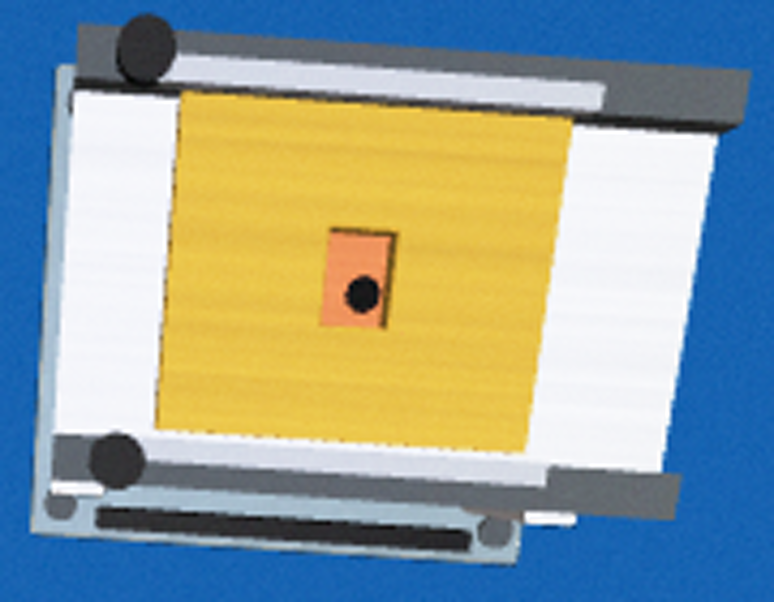

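Run:
```python
from h import *
c=calibration('wrist');print(c['cam_to_world'][:3,3], manip.observe()['tool_pos'], manip.observe()['time'])
c['cam_to_world']=np.array([[ 2.90293336e-01,  9.20169877e-01,  2.62711204e-01, 4.50680121e+02],
       [-9.56937266e-01,  2.78875256e-01,  8.06204729e-02, -1.06545609e+02],
       [ 9.20876410e-04, -2.74801727e-01,  9.61500475e-01, 4.64441548e+02],[0,0,0,1]])
im=cv2.imread('pics/w1.png')
m=lambda p:(p[1]/4.3-.4,305+p[0]/4.3-.4)
for nm,ps,z in [('slot',[(330,229),(396,233),(385,328),(320,325)],136),('plate',[(180,90),(572,118),(526,453),(156,429)],136),('white',[(74,90),(718,130),(662,474),(54,434)],120),('hole',[(362,294)],104)]:
    P=np.array([atz(c,m(p),z) for p in ps]); print(nm,P.round(1).tolist(),P.mean(0).round(1))
```

```text
[ 452.77982687 -100.45618895  466.35426899] [ 387.23583924 -121.52816285  331.53813851] 1.95
slot [[506.3, -148.5, 136.0], [509.5, -161.8, 136.0], [491.4, -166.1, 136.0], [488.0, -152.8, 136.0]] [ 498.8 -157.3  136. ]
plate [[522.0, -110.6, 136.0], [540.3, -188.5, 136.0], [476.4, -204.1, 136.0], [457.9, -126.2, 136.0]] [ 499.2 -157.4  136. ]
white [[519.0, -89.3, 120.0], [551.5, -223.2, 120.0], [482.3, -240.1, 120.0], [450.6, -105.5, 120.0]] [ 500.8 -164.5  120. ]
hole [[500.8, -164.3, 104.0]] [ 500.8 -164.3  104. ]
```

```bash
python3 -m creep '[{"x":-34,"y":-33,"z":0,"roll":0,"gripper":0},{"x":-34,"y":-33,"z":0,"roll":0,"gripper":0},{"x":-34,"y":-33,"z":0,"roll":0,"gripper":0},{"x":-34,"y":-33,"z":0,"roll":0,"gripper":0},{"x":-34,"y":-33,"z":0,"roll":0,"gripper":0}]'; python3 -m creep '[{"x":0,"y":0,"z":0,"roll":5,"gripper":0},{"x":0,"y":0,"z":0,"roll":5,"gripper":0},{"x":0,"y":0,"z":0,"roll":5,"gripper":0},{"x":0,"y":0,"z":0,"roll":0,"gripper":0},{"x":0,"y":0,"z":0,"roll":0,"gripper":0}]'
cat >> h.py <<'E'
def wshot(name):
    c=calibration('wrist'); im=snapshot('wrist'); cv2.imwrite(f'pics/{name}.png',im); np.save(f'pics/{name}.npy',c['cam_to_world']); 
    s=manip.observe(); print('t',round(s['time'],2),'pos',s['tool_pos'].round(1),'rot',np.degrees(s['ee_rot']).round(2),'F',s['ft_force'].round(1),'gap',round(s['finger_gap'],3))
    return c,im
E
python3 - <<'E'
from h import *
c,im=wshot('w2'); print(proj(c,(533,171,164)),proj(c,(533,171,100)))
E
```

```text
time: 2.45
tool_pos: [493.2, 82.9, 329.5]
ee_rot: [-3.141, -0.0, -1.277]
ft_force: [1.1, -1.3, 0.1]
finger_gap: 0.999
time: 2.95
tool_pos: [492.6, 80.9, 329.3]
ee_rot: [3.142, -0.0, -1.537]
ft_force: [0.1, -0.4, -0.2]
finger_gap: 0.995
t 3.0 pos [492.6  80.9 329.3] rot [-179.99   -0.    -88.08] F [-1.5  0.1  0. ] gap 0.995
[131.67525474 216.63946913] [126.28943824 234.20043753]
```

View pics/w2.png

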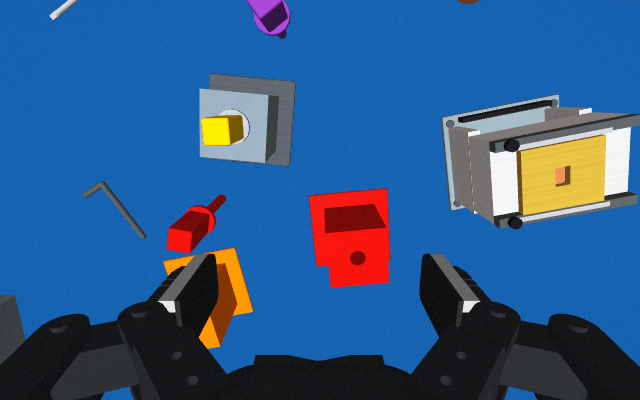

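Run:
```python
from h import *
im=cv2.imread('pics/w2.png')
cv2.imwrite('pics/w2c.png',cv2.resize(im[65:175,185:305],None,fx=5,fy=5,interpolation=cv2.INTER_CUBIC))
```

```text
(no output)
```

View pics/w2c.png

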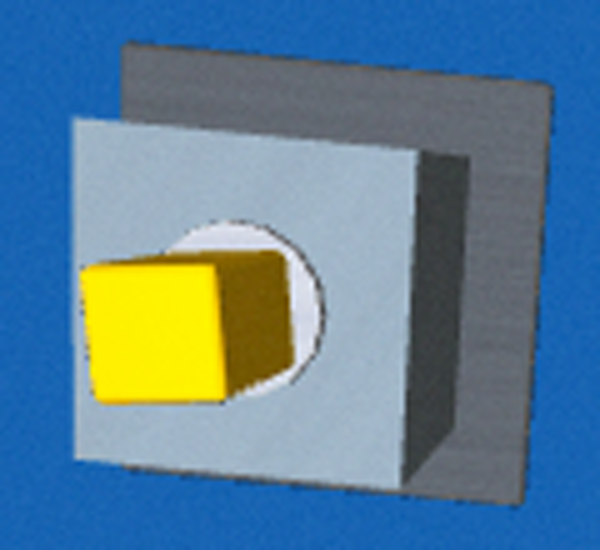

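The enlarged crop shows the yellow handle's top with corners (82,267), (214,263), (226,402) and (96,402). Below it are a light steel collar and the grey stand, so this is the drift that is meant.

Run:
```python
from h import *
c=calibration('wrist'); c['cam_to_world']=np.load('pics/w2.npy')
m=lambda p:(65+p[1]/5-.4,185+p[0]/5-.4)
for nm,ps,z in [('handle',[(82,267),(214,263),(226,402),(96,402)],164),('stand',[(72,118),(418,150),(402,490),(75,460)],100),('base',[(125,42),(551,85),(520,505)],12)]:
    P=np.array([atz(c,m(p),z) for p in ps]); print(nm,P.round(1).tolist(),P.mean(0).round(1))
    for i in range(len(P)-1):
        d=P[i+1]-P[i]; print(np.linalg.norm(d).round(1),np.degrees(np.arctan2(d[1],d[0])).round(1))
print(manip.observe()['ee_rot'])
```

```text
handle [[544.1, 183.8, 164.0], [545.5, 161.2, 164.0], [521.9, 160.1, 164.0], [521.1, 182.7, 164.0]] [533.2 172.  164. ]
22.6 -86.3
23.6 -177.1
22.7 92.0
stand [[569.7, 205.4, 100.0], [565.9, 135.4, 100.0], [495.8, 139.2, 100.0], [499.9, 209.0, 100.0]] [532.8 172.2 100. ]
70.1 -93.1
70.2 176.9
69.9 86.7
base [[590.0, 220.5, 12.0], [583.6, 114.4, 12.0], [476.9, 121.0, 12.0]] [550.2 152.   12. ]
106.2 -93.5
107.0 176.5
[-3.14150520e+00 -3.48796101e-05 -1.53729605e+00]
```

```bash
python3 -m creep '[{"x":-45,"y":-21.5,"z":0,"roll":-1,"gripper":0},{"x":-44.5,"y":-21.5,"z":0,"roll":0,"gripper":0},{"x":0,"y":0,"z":30,"roll":0,"gripper":0},{"x":0,"y":0,"z":40,"roll":0,"gripper":0},{"x":0,"y":0,"z":40,"roll":0,"gripper":0}]'; python3 -m creep '[{"x":0,"y":0,"z":0,"roll":0,"gripper":0},{"x":0,"y":0,"z":0,"roll":0,"gripper":0}]'
python3 - <<'E'
from h import *
c,im=wshot('w3'); print(proj(c,(533,172,164)))
E
```

```text
time: 3.5
tool_pos: [532.3, 172.6, 218.5]
ee_rot: [-3.14, 0.0, -1.519]
ft_force: [1.0, 0.4, 0.3]
finger_gap: 1.002
time: 3.7
tool_pos: [531.9, 172.1, 219.8]
ee_rot: [3.141, -0.0, -1.521]
ft_force: [0.7, 0.3, 1.2]
finger_gap: 1.002
t 3.75 pos [533.1 172.2 221.6] rot [-1.7982e+02  1.0000e-02 -8.7150e+01] F [ 0.1 -0.4  1.1] gap 0.997
[220.95138359 319.93323836]
```

View pics/w3.png

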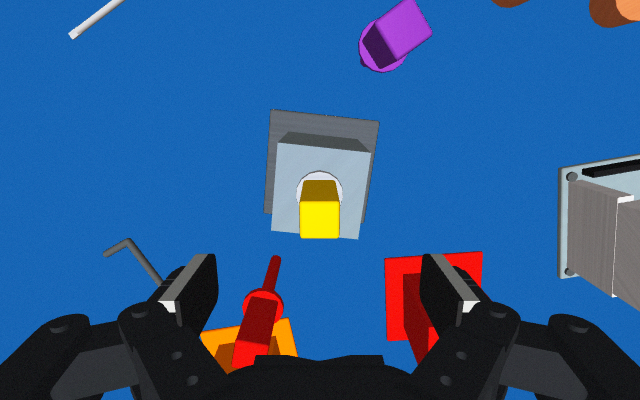

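```bash
python3 -m creep '[{"x":0,"y":0,"z":35,"roll":0,"gripper":0},{"x":0,"y":0,"z":35,"roll":0,"gripper":0},{"x":0,"y":0,"z":26,"roll":0,"gripper":0},{"x":0,"y":0,"z":0,"roll":0,"gripper":0},{"x":0,"y":0,"z":0,"roll":0,"gripper":0}]'; python3 -m creep '[{"x":0,"y":0,"z":0,"roll":0,"gripper":1},{"x":0,"y":0,"z":0,"roll":0,"gripper":1},{"x":0,"y":0,"z":0,"roll":0,"gripper":1},{"x":0,"y":0,"z":0,"roll":0,"gripper":1},{"x":0,"y":0,"z":0,"roll":0,"gripper":1}]' 80
python3 -m creep '[{"x":0,"y":0,"z":0,"roll":0,"gripper":1},{"x":0,"y":0,"z":0,"roll":0,"gripper":1},{"x":0,"y":0,"z":0,"roll":0,"gripper":1}]'
```

```text
time: 4.25
tool_pos: [533.7, 172.4, 126.0]
ee_rot: [-3.138, 0.0, -1.521]
ft_force: [0.4, 0.2, 0.1]
finger_gap: 1.001
time: 4.75
tool_pos: [532.4, 172.3, 124.1]
ee_rot: [-3.14, -0.0, -1.521]
ft_force: [-0.1, 0.4, 3.9]
finger_gap: 0.269
time: 5.05
tool_pos: [532.4, 172.3, 124.1]
ee_rot: [-3.14, 0.0, -1.521]
ft_force: [-0.8, -0.2, 5.3]
finger_gap: 0.27
```

```bash
python3 -m creep '[{"x":0,"y":0,"z":-10,"roll":0,"gripper":1},{"x":0,"y":0,"z":-30,"roll":0,"gripper":1},{"x":0,"y":0,"z":-40,"roll":0,"gripper":1},{"x":0,"y":0,"z":-40,"roll":0,"gripper":1},{"x":0,"y":0,"z":-40,"roll":0,"gripper":1}]'; python3 -m creep '[{"x":0,"y":0,"z":-20,"roll":0,"gripper":1},{"x":0,"y":0,"z":0,"roll":0,"gripper":1},{"x":0,"y":0,"z":0,"roll":0,"gripper":1}]'
python3 - <<'E'
from h import *
s=manip.observe(); c=calibration('scene'); p=s['tool_pos'].copy(); p[2]+=11
im=snapshot('scene'); g=proj(c,p); t=proj(c,p-[0,0,125]); print(g,t)
r,q=int(g[0]),int(g[1]); cv2.imwrite('pics/s3.png',cv2.resize(im[r-60:r+140,q-100:q+100],None,fx=3,fy=3,interpolation=cv2.INTER_CUBIC)); print(r-60,q-100)
wshot('w4')
E
```

```text
time: 5.55
tool_pos: [531.1, 172.3, 284.4]
ee_rot: [3.14, -0.0, -1.521]
ft_force: [0.9, 0.7, -1.5]
finger_gap: 0.272
time: 5.85
tool_pos: [531.4, 172.3, 302.1]
ee_rot: [3.14, -0.0, -1.521]
ft_force: [-0.2, 0.3, -2.4]
finger_gap: 0.271
[108.05087082 367.80977276] [153.7312244  364.35843744]
48 267
t 5.95 pos [530.7 172.2 300.6] rot [ 1.7973e+02 -1.0000e-02 -8.7170e+01] F [-0.3  0.5 -2. ] gap 0.268
```

View pics/s3.png

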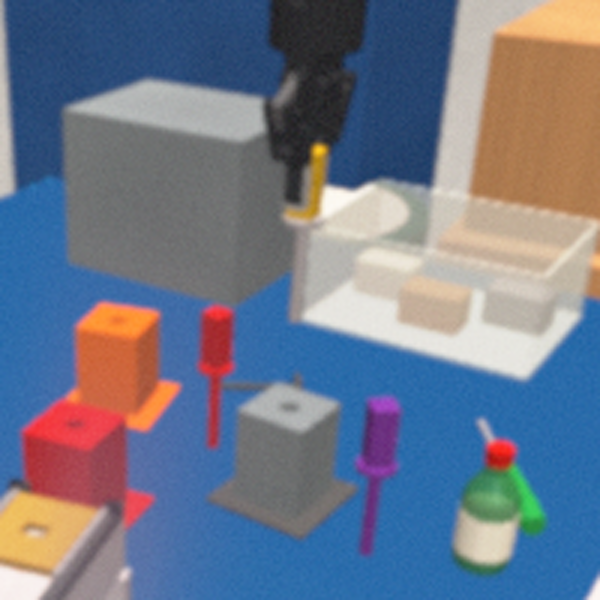

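View pics/w4.png

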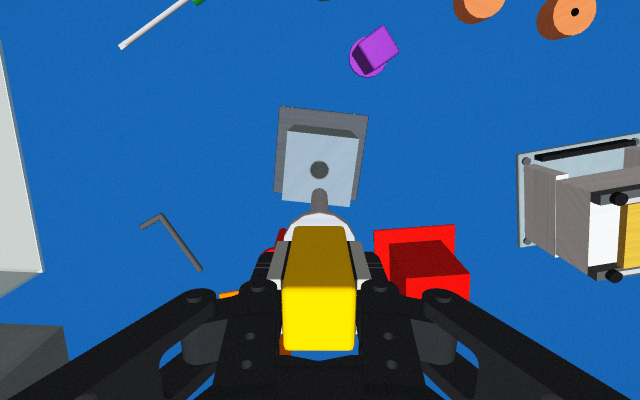

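The drift hangs upright in the gripper, and the empty stand hole is at wrist pixel (319,170). The shank end is at about (319,188).

Run:
```python
from h import *
c=calibration('wrist'); c['cam_to_world']=np.load('pics/w4.npy')
p=np.array([531,172.3,301+11]); print('tip proj',proj(c,p-[0,0,125]),proj(c,p-[6,0,125]),proj(c,p+[6,0,-125]))
print('hole',atz(c,(169.5,318.7),100))
im=cv2.imread('pics/w4.png'); cv2.imwrite('pics/w4c.png',cv2.resize(im[90:250,250:390],None,fx=4,fy=4,interpolation=cv2.INTER_CUBIC))
# travel
d=np.array([498.8-531,-157.4-172.3]); y=np.radians(-87.17)
print('tool dx,dy',d@[np.cos(y),np.sin(y)],d@[np.sin(y),-np.cos(y)])
```

```text
tip proj [195.49090123 319.2538058 ] [203.09281539 318.84942525] [187.78959465 319.66347349]
hole [533.38430433 172.77196761 100.        ]
tool dx,dy 327.70810325704474 48.43892091768909
```

View pics/w4c.png

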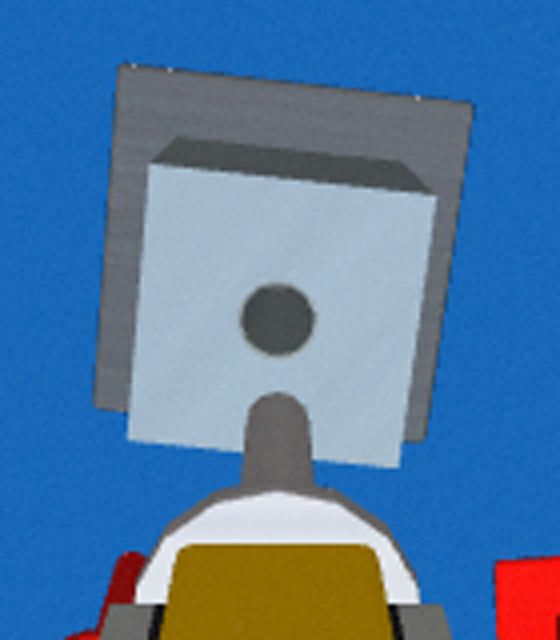

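```bash
python3 -m creep '[{"x":20,"y":3,"z":0,"roll":0,"gripper":1},{"x":40,"y":6,"z":0,"roll":0,"gripper":1},{"x":40,"y":6,"z":0,"roll":0,"gripper":1},{"x":40,"y":6,"z":0,"roll":0,"gripper":1},{"x":40,"y":6,"z":0,"roll":0,"gripper":1}]'; python3 -m creep '[{"x":40,"y":6,"z":0,"roll":0,"gripper":1},{"x":40,"y":6,"z":0,"roll":0,"gripper":1},{"x":40,"y":6,"z":0,"roll":0,"gripper":1},{"x":20,"y":3,"z":0,"roll":0,"gripper":1},{"x":7.5,"y":0.5,"z":0,"roll":0,"gripper":1}]'; python3 -m creep '[{"x":0,"y":0,"z":15,"roll":0,"gripper":1},{"x":0,"y":0,"z":15,"roll":0,"gripper":1},{"x":0,"y":0,"z":0,"roll":0,"gripper":1},{"x":0,"y":0,"z":0,"roll":0,"gripper":1},{"x":0,"y":0,"z":0,"roll":0,"gripper":1}]'
python3 - <<'E'
from h import *
for k in range(3): c,im=wshot('w5')
cv2.imwrite('pics/w5c.png',cv2.resize(im[60:300,180:460],None,fx=2.5,fy=2.5,interpolation=cv2.INTER_CUBIC))
E
```

```text
time: 6.45
tool_pos: [512.5, -10.0, 301.0]
ee_rot: [3.138, 0.001, -1.521]
ft_force: [-0.0, -0.5, -2.5]
finger_gap: 0.275
time: 6.95
tool_pos: [498.5, -158.7, 301.1]
ee_rot: [3.138, 0.002, -1.524]
ft_force: [0.2, 0.7, -2.5]
finger_gap: 0.271
time: 7.45
tool_pos: [500.0, -156.6, 273.7]
ee_rot: [-3.141, -0.0, -1.52]
ft_force: [0.8, 0.5, -2.8]
finger_gap: 0.271
t 7.5 pos [ 500.1 -156.8  273.9] rot [-1.7994e+02 -3.0000e-02 -8.7120e+01] F [-0.3 -0.4 -2. ] gap 0.275
t 7.55 pos [ 500.1 -157.   274. ] rot [-1.7993e+02 -4.0000e-02 -8.7130e+01] F [ 0.4  0.5 -1.2] gap 0.271
t 7.6 pos [ 500.  -157.1  274. ] rot [-1.7993e+02 -4.0000e-02 -8.7140e+01] F [ 0.2 -0.4 -1.4] gap 0.268
```

View pics/w5c.png

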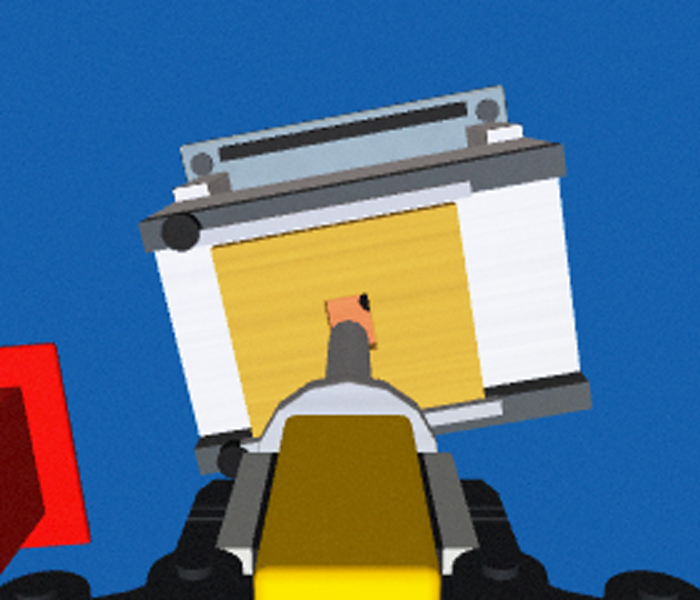

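Run:
```python
from h import *
c=calibration('wrist'); s=manip.observe()
print(atz(c,(189.5,320.1),136))
print(s['tool_pos'],np.degrees(s['ee_rot']))
p=s['tool_pos']; tip=p+[0,0,11-125]; print(tip, proj(c,tip+[6,0,0]), 'obs far edge', 60+320/2.5-.3, 180+349/2.5-.3)
for z in (136,): print('if tip were moved: corners',[proj(c,q).round(1) for q in [(498.8,-157.4,136)]])
```

```text
[ 499.26053767 -157.87647753  136.        ]
[ 500.04801261 -157.08787353  274.0275932 ] [-1.79933615e+02 -4.37405056e-02 -8.71403235e+01]
[ 500.04801261 -157.08787353  160.0275932 ] [188.67940461 319.69154066] obs far edge 187.7 319.3
if tip were moved: corners [array([190. , 319.5])]
```

```bash
python3 -m creep '[{"x":0.6,"y":1,"z":6,"roll":0,"gripper":1},{"x":0,"y":0,"z":6,"roll":0,"gripper":1},{"x":0,"y":0,"z":6,"roll":0,"gripper":1},{"x":0,"y":0,"z":0,"roll":0,"gripper":1}]'; python3 -m creep '[{"x":0,"y":0,"z":2,"roll":0,"gripper":1},{"x":0,"y":0,"z":2,"roll":0,"gripper":1},{"x":0,"y":0,"z":2,"roll":0,"gripper":1},{"x":0,"y":0,"z":0,"roll":0,"gripper":1}]'
```

```text
time: 8.0
tool_pos: [498.0, -157.5, 253.7]
ee_rot: [3.139, 0.002, -1.521]
ft_force: [-0.2, 0.0, -2.7]
finger_gap: 0.271
time: 8.4
tool_pos: [498.6, -157.8, 249.0]
ee_rot: [3.141, 0.0, -1.521]
ft_force: [-0.0, -0.5, -2.1]
finger_gap: 0.268
```

```bash
python3 -m creep '[{"x":0,"y":0,"z":1.5,"roll":0,"gripper":1},{"x":0,"y":0,"z":1.5,"roll":0,"gripper":1},{"x":0,"y":0,"z":0,"roll":0,"gripper":1}]';python3 - <<'E'
from h import *
for k in range(3): c,im=wshot('w6')
cv2.imwrite('pics/w6c.png',cv2.resize(im[100:260,240:400],None,fx=4,fy=4,interpolation=cv2.INTER_CUBIC))
E
```

```text
time: 8.7
tool_pos: [498.6, -157.8, 246.1]
ee_rot: [3.141, 0.0, -1.521]
ft_force: [-0.3, -0.2, -2.0]
finger_gap: 0.275
t 8.75 pos [ 498.6 -157.8  246.2] rot [ 1.7999e+02  1.0000e-02 -8.7170e+01] F [ 0.7 -0.1 -1.6] gap 0.27
t 8.8 pos [ 498.7 -157.8  246.3] rot [180.     0.   -87.17] F [-0.3  0.  -1.3] gap 0.269
t 8.85 pos [ 498.7 -157.8  246.3] rot [-180.     -0.    -87.17] F [-0.7  0.  -2.5] gap 0.272
```

View pics/w6c.png

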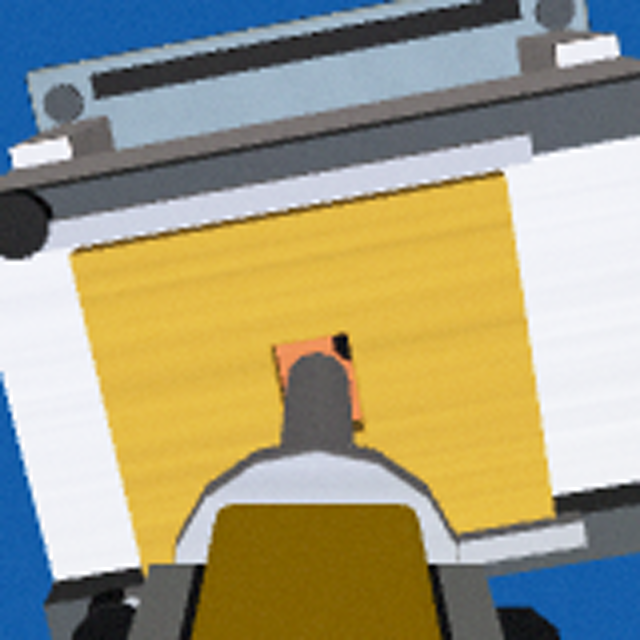

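The tip is inside the slot: orange shows on both sides and the force stays at baseline. Going down to the sleeve top next.

```bash
python3 -m creep '[{"x":0,"y":0,"z":3,"roll":0,"gripper":1},{"x":0,"y":0,"z":3,"roll":0,"gripper":1},{"x":0,"y":0,"z":0,"roll":0,"gripper":1}]'; python3 -m creep '[{"x":0,"y":0,"z":4,"roll":0,"gripper":1},{"x":0,"y":0,"z":4,"roll":0,"gripper":1},{"x":0,"y":0,"z":4,"roll":0,"gripper":1},{"x":0,"y":0,"z":4,"roll":0,"gripper":1},{"x":0,"y":0,"z":0,"roll":0,"gripper":1}]'
```

```text
time: 9.15
tool_pos: [498.4, -157.6, 239.6]
ee_rot: [3.141, 0.001, -1.521]
ft_force: [0.6, -0.5, -2.3]
finger_gap: 0.275
time: 9.65
tool_pos: [498.2, -157.6, 223.4]
ee_rot: [3.14, 0.001, -1.521]
ft_force: [0.7, -0.1, -2.4]
finger_gap: 0.274
```

```bash
python3 -m creep '[{"x":0,"y":0,"z":1,"roll":0,"gripper":1},{"x":0,"y":0,"z":1,"roll":0,"gripper":1},{"x":0,"y":0,"z":1,"roll":0,"gripper":1},{"x":0,"y":0,"z":0,"roll":0,"gripper":1}]'; python3 -m creep '[{"x":0,"y":0,"z":1,"roll":0,"gripper":1},{"x":0,"y":0,"z":1,"roll":0,"gripper":1},{"x":0,"y":0,"z":0,"roll":0,"gripper":1}]'
```

```text
time: 10.05
tool_pos: [498.7, -157.8, 221.2]
ee_rot: [3.142, 0.0, -1.521]
ft_force: [-0.3, -0.1, -1.5]
finger_gap: 0.27
time: 10.35
tool_pos: [498.6, -157.8, 219.1]
ee_rot: [3.141, 0.0, -1.521]
ft_force: [0.1, -0.1, -1.5]
finger_gap: 0.27
```

```bash
for i in 1; do python3 -m creep '[{"x":0,"y":0,"z":0.7,"roll":0,"gripper":1},{"x":0,"y":0,"z":0.7,"roll":0,"gripper":1},{"x":0,"y":0,"z":0,"roll":0,"gripper":1}]'; done; python3 -m creep '[{"x":0,"y":0,"z":0.7,"roll":0,"gripper":1},{"x":0,"y":0,"z":0,"roll":0,"gripper":1}]'; python3 -m creep '[{"x":0,"y":0,"z":0.5,"roll":0,"gripper":1},{"x":0,"y":0,"z":0,"roll":0,"gripper":1}]'
```

```text
time: 10.65
tool_pos: [498.8, -157.9, 218.0]
ee_rot: [-3.141, -0.0, -1.521]
ft_force: [0.8, 0.2, -1.4]
finger_gap: 0.271
time: 10.85
tool_pos: [498.9, -157.9, 217.9]
ee_rot: [-3.141, -0.0, -1.521]
ft_force: [-1.3, 1.5, 3.2]
finger_gap: 0.275
time: 11.05
tool_pos: [499.1, -157.9, 217.9]
ee_rot: [-3.141, -0.0, -1.521]
ft_force: [-0.7, 1.8, 5.8]
finger_gap: 0.274
```

```bash
python3 -m creep '[{"x":0,"y":0,"z":0.5,"roll":0,"gripper":1},{"x":0,"y":0,"z":0,"roll":0,"gripper":1}]'; python3 -m creep '[{"x":0,"y":0,"z":0.5,"roll":0,"gripper":1},{"x":0,"y":0,"z":0,"roll":0,"gripper":1}]'; python3 -m creep '[{"x":0,"y":0,"z":0.5,"roll":0,"gripper":1},{"x":0,"y":0,"z":0,"roll":0,"gripper":1}]'
```

```text
time: 11.25
tool_pos: [499.2, -157.9, 217.7]
ee_rot: [-3.14, -0.001, -1.521]
ft_force: [-1.3, 1.8, 6.6]
finger_gap: 0.272
time: 11.45
tool_pos: [499.3, -157.9, 217.4]
ee_rot: [-3.14, -0.001, -1.521]
ft_force: [-2.4, 1.4, 7.0]
finger_gap: 0.273
time: 11.65
tool_pos: [499.4, -157.9, 217.0]
ee_rot: [-3.14, -0.001, -1.521]
ft_force: [-2.2, 2.1, 9.1]
finger_gap: 0.266
```

```bash
python3 -m creep '[{"x":0,"y":0,"z":0.5,"roll":0,"gripper":1},{"x":0,"y":0,"z":0.5,"roll":0,"gripper":1},{"x":0,"y":0,"z":0,"roll":0,"gripper":1}]'; python3 -m creep '[{"x":0,"y":0,"z":0.5,"roll":0,"gripper":1},{"x":0,"y":0,"z":0.5,"roll":0,"gripper":1},{"x":0,"y":0,"z":0,"roll":0,"gripper":1}]'
```

```text
time: 11.95
tool_pos: [499.5, -157.9, 216.2]
ee_rot: [-3.139, -0.001, -1.521]
ft_force: [-1.5, 1.7, 8.6]
finger_gap: 0.271
time: 12.25
tool_pos: [499.6, -158.0, 215.2]
ee_rot: [-3.139, -0.001, -1.521]
ft_force: [-1.4, 2.3, 9.1]
finger_gap: 0.273
```

```bash
python3 -m creep '[{"x":0,"y":0,"z":0.5,"roll":0,"gripper":1},{"x":0,"y":0,"z":0.5,"roll":0,"gripper":1},{"x":0,"y":0,"z":0.5,"roll":0,"gripper":1}]'; python3 -m creep '[{"x":0,"y":0,"z":0.5,"roll":0,"gripper":1},{"x":0,"y":0,"z":0.5,"roll":0,"gripper":1},{"x":0,"y":0,"z":0.5,"roll":0,"gripper":1}]'
```

```text
time: 12.55
tool_pos: [499.6, -158.0, 214.0]
ee_rot: [-3.139, -0.001, -1.521]
ft_force: [-2.2, 1.9, 9.9]
finger_gap: 0.27
time: 12.85
tool_pos: [499.6, -158.0, 212.5]
ee_rot: [-3.139, -0.001, -1.521]
ft_force: [-2.1, 2.8, 11.2]
finger_gap: 0.273
```

```bash
python3 -m creep '[{"x":0,"y":0,"z":0.6,"roll":0,"gripper":1},{"x":0,"y":0,"z":0.6,"roll":0,"gripper":1},{"x":0,"y":0,"z":0.6,"roll":0,"gripper":1},{"x":0,"y":0,"z":0.6,"roll":0,"gripper":1},{"x":0,"y":0,"z":0.6,"roll":0,"gripper":1}]'; python3 -m creep '[{"x":0,"y":0,"z":0.6,"roll":0,"gripper":1},{"x":0,"y":0,"z":0.6,"roll":0,"gripper":1},{"x":0,"y":0,"z":0.6,"roll":0,"gripper":1},{"x":0,"y":0,"z":0.6,"roll":0,"gripper":1},{"x":0,"y":0,"z":0.6,"roll":0,"gripper":1}]'
```

```text
time: 13.35
tool_pos: [499.6, -158.0, 209.4]
ee_rot: [-3.139, -0.001, -1.521]
ft_force: [-1.9, 1.9, 11.0]
finger_gap: 0.267
time: 13.85
tool_pos: [499.6, -158.0, 206.5]
ee_rot: [-3.139, -0.001, -1.521]
ft_force: [-2.1, 2.4, 10.3]
finger_gap: 0.266
```

```bash
python3 -m creep '[{"x":0,"y":0,"z":0.6,"roll":0,"gripper":1},{"x":0,"y":0,"z":0.6,"roll":0,"gripper":1},{"x":0,"y":0,"z":0.6,"roll":0,"gripper":1},{"x":0,"y":0,"z":0.6,"roll":0,"gripper":1},{"x":0,"y":0,"z":0.6,"roll":0,"gripper":1}]'
```

```text
time: 14.35
tool_pos: [499.6, -158.0, 203.4]
ee_rot: [-3.139, -0.001, -1.521]
ft_force: [-2.0, 3.3, 10.8]
finger_gap: 0.269
```

```bash
python3 -m creep '[{"x":0,"y":0,"z":0.6,"roll":0,"gripper":1},{"x":0,"y":0,"z":0.6,"roll":0,"gripper":1},{"x":0,"y":0,"z":0.6,"roll":0,"gripper":1},{"x":0,"y":0,"z":0.6,"roll":0,"gripper":1},{"x":0,"y":0,"z":0.6,"roll":0,"gripper":1}]'; python3 -m creep '[{"x":0,"y":0,"z":0.6,"roll":0,"gripper":1},{"x":0,"y":0,"z":0.6,"roll":0,"gripper":1},{"x":0,"y":0,"z":0.6,"roll":0,"gripper":1},{"x":0,"y":0,"z":0.6,"roll":0,"gripper":1},{"x":0,"y":0,"z":0.6,"roll":0,"gripper":1}]'
```

```text
time: 14.85
tool_pos: [499.5, -158.0, 200.4]
ee_rot: [-3.139, -0.001, -1.521]
ft_force: [-1.9, 2.0, 10.5]
finger_gap: 0.273
time: 15.35
tool_pos: [499.5, -158.1, 197.4]
ee_rot: [-3.139, -0.001, -1.521]
ft_force: [-2.8, 2.1, 10.4]
finger_gap: 0.268
```

```bash
python3 -m creep '[{"x":0,"y":0,"z":0.6,"roll":0,"gripper":1},{"x":0,"y":0,"z":0.6,"roll":0,"gripper":1},{"x":0,"y":0,"z":0.6,"roll":0,"gripper":1},{"x":0,"y":0,"z":0.6,"roll":0,"gripper":1},{"x":0,"y":0,"z":0.6,"roll":0,"gripper":1}]'; python3 -m creep '[{"x":0,"y":0,"z":0.6,"roll":0,"gripper":1},{"x":0,"y":0,"z":0.6,"roll":0,"gripper":1},{"x":0,"y":0,"z":0.6,"roll":0,"gripper":1},{"x":0,"y":0,"z":0.6,"roll":0,"gripper":1},{"x":0,"y":0,"z":0.6,"roll":0,"gripper":1}]'
```

```text
time: 15.85
tool_pos: [499.5, -158.0, 194.3]
ee_rot: [-3.139, -0.001, -1.521]
ft_force: [-2.1, 2.3, 10.1]
finger_gap: 0.269
time: 16.35
tool_pos: [499.4, -157.9, 191.0]
ee_rot: [-3.14, -0.001, -1.521]
ft_force: [-2.4, 1.3, 9.0]
finger_gap: 0.273
```

```bash
python3 -m creep '[{"x":0,"y":0,"z":0.6,"roll":0,"gripper":1},{"x":0,"y":0,"z":0.6,"roll":0,"gripper":1},{"x":0,"y":0,"z":0.6,"roll":0,"gripper":1},{"x":0,"y":0,"z":0.6,"roll":0,"gripper":1},{"x":0,"y":0,"z":0.6,"roll":0,"gripper":1}]'
```

```text
time: 16.85
tool_pos: [498.8, -157.9, 186.2]
ee_rot: [-3.141, -0.0, -1.521]
ft_force: [-0.1, 0.1, -1.9]
finger_gap: 0.272
```

```bash
python3 -m creep '[{"x":0,"y":0,"z":1,"roll":0,"gripper":1},{"x":0,"y":0,"z":1,"roll":0,"gripper":1},{"x":0,"y":0,"z":1,"roll":0,"gripper":1},{"x":0,"y":0,"z":1,"roll":0,"gripper":1},{"x":0,"y":0,"z":0,"roll":0,"gripper":1}]'; python3 -m creep '[{"x":0,"y":0,"z":1.5,"roll":0,"gripper":1},{"x":0,"y":0,"z":1.5,"roll":0,"gripper":1},{"x":0,"y":0,"z":1.5,"roll":0,"gripper":1},{"x":0,"y":0,"z":0,"roll":0,"gripper":1}]'
python3 - <<'E'
from h import *
im=snapshot('scene'); cv2.imwrite('pics/s7.png',cv2.resize(im[180:310,220:350],None,fx=4.5,fy=4.5,interpolation=cv2.INTER_CUBIC))
E
```

```text
time: 17.35
tool_pos: [498.5, -157.8, 181.8]
ee_rot: [3.141, 0.0, -1.521]
ft_force: [0.2, 0.0, -1.7]
finger_gap: 0.27
time: 17.75
tool_pos: [498.5, -157.7, 177.4]
ee_rot: [3.141, 0.0, -1.521]
ft_force: [0.1, 0.5, -2.4]
finger_gap: 0.273
```

View pics/s7.png

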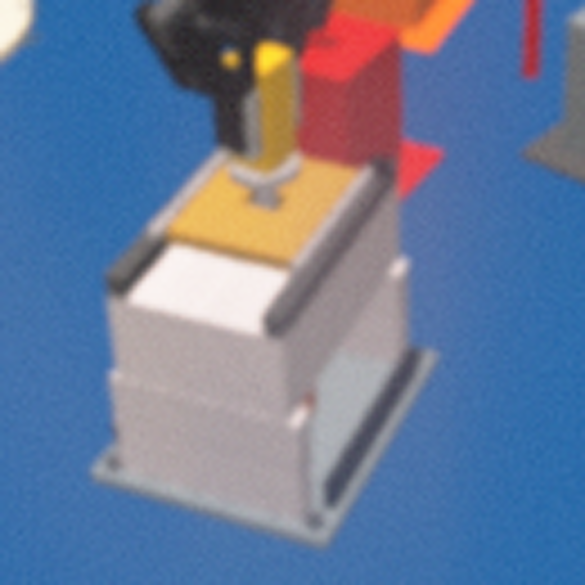

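Run:
```python
from h import *
c=calibration('scene')
for x in (-23,0,23):
  for z in (8,38,42,70):
    y=np.radians(13.6); X=np.array([500.8+x*np.cos(y),-164.4+x*np.sin(y),z]); r=proj(c,X); print(x,z,((r-[180,220])[::-1]*4.5).round())
```

```text
-23 8 [229. 393.]
-23 38 [226. 349.]
-23 42 [225. 343.]
-23 70 [222. 300.]
0 8 [269. 403.]
0 38 [266. 359.]
0 42 [265. 353.]
0 70 [263. 310.]
23 8 [309. 414.]
23 38 [307. 370.]
23 42 [306. 364.]
23 70 [304. 320.]
```

The force fell back to baseline at tip height about 73 mm, and the tip then moved freely to 63 mm. A new orange spot at crop (308,398) matches the sleeve's edge in the pan at z of about 15–20 mm. Withdrawing straight up.

```bash
python3 -m creep '[{"x":0,"y":0,"z":-5,"roll":0,"gripper":1},{"x":0,"y":0,"z":-10,"roll":0,"gripper":1},{"x":0,"y":0,"z":-10,"roll":0,"gripper":1},{"x":0,"y":0,"z":-10,"roll":0,"gripper":1},{"x":0,"y":0,"z":-10,"roll":0,"gripper":1}]'; python3 -m creep '[{"x":0,"y":0,"z":-15,"roll":0,"gripper":1},{"x":0,"y":0,"z":-15,"roll":0,"gripper":1},{"x":0,"y":0,"z":-15,"roll":0,"gripper":1},{"x":0,"y":0,"z":-20,"roll":0,"gripper":1},{"x":0,"y":0,"z":-14,"roll":0,"gripper":1}]'; python3 -m creep '[{"x":-10,"y":20,"z":0,"roll":0,"gripper":1},{"x":0,"y":20,"z":0,"roll":0,"gripper":1},{"x":0,"y":0,"z":0,"roll":0,"gripper":1},{"x":0,"y":0,"z":0,"roll":0,"gripper":1}]'
python3 - <<'E'
from h import *
c,im=wshot('w8'); 
cv2.imwrite('pics/w8c.png',cv2.resize(im[0:240,180:480],None,fx=2.6,fy=2.5,interpolation=cv2.INTER_CUBIC))
E
```

```text
time: 18.3
tool_pos: [499.0, -158.0, 224.2]
ee_rot: [-3.141, -0.001, -1.521]
ft_force: [-0.0, -0.2, -1.8]
finger_gap: 0.27
time: 18.8
tool_pos: [499.1, -158.0, 304.1]
ee_rot: [-3.14, -0.001, -1.521]
ft_force: [0.6, 0.1, -1.2]
finger_gap: 0.274
time: 19.2
tool_pos: [458.4, -149.9, 302.3]
ee_rot: [-3.141, -0.0, -1.522]
ft_force: [0.0, 0.6, -1.6]
finger_gap: 0.27
t 19.25 pos [ 458.6 -150.   302.1] rot [-1.7996e+02 -2.0000e-02 -8.7180e+01] F [-0.3 -0.2 -0.7] gap 0.272
```

View pics/w8c.png

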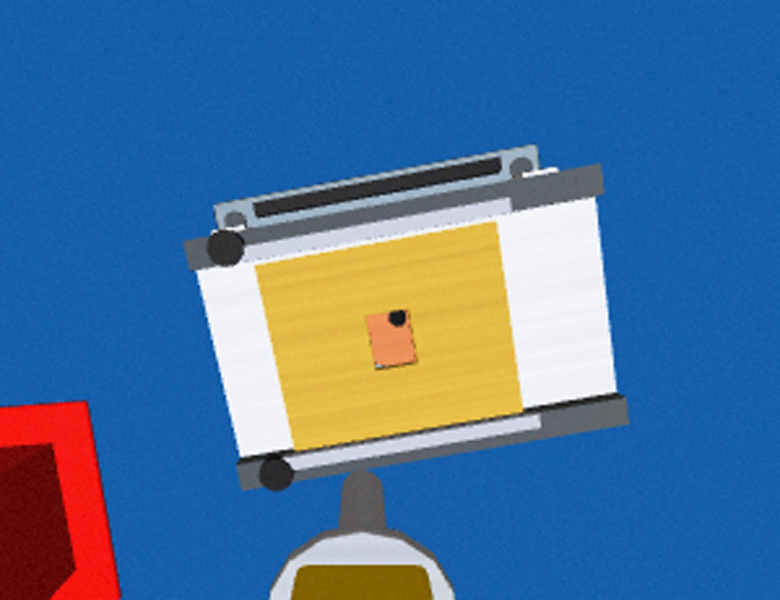

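Run:
```python
from h import *
c=calibration('wrist'); c['cam_to_world']=np.load('pics/w8.npy')
for z in (38,72,104): print(z,atz(c,(317/2.5-.3,180+397/2.6-.3),z).round(1), c['fx']*8/(c['cam_to_world'][2][3]-z))
for L in landmark_of('wrist','sleeve')[:3]: print(L['p'],L['location'],atz(c,L['location'],23).round(1))
s=manip.observe()['tool_pos']; d=np.array([532.9-s[0],172.3-s[1]]);y=np.radians(-87.17)
print(s,d@[np.cos(y),np.sin(y)],d@[np.sin(y),-np.cos(y)])
```

```text
38 [ 500.2 -163.2   38. ] 6.8586421999729295
72 [ 502.6 -161.7   72. ] 7.497931796677421
104 [ 504.8 -160.3  104. ] 8.218951201457598
0.78 [128.6, 334.6] [ 496.9 -166.7   23. ]
[ 458.70115788 -149.9246025   301.94645046] -318.16822480961724 -90.01746136989473
```

Assuming the pan height (z=38), the sleeve's hole falls at (500.2,-163.2), on the bore axis, so it is lying in the pan. Returning to the stand.

```bash
python3 -m creep '[{"x":-20,"y":-6,"z":0,"roll":0,"gripper":1},{"x":-38,"y":-10.5,"z":0,"roll":0,"gripper":1},{"x":-40,"y":-11.5,"z":0,"roll":0,"gripper":1},{"x":-40,"y":-11.5,"z":0,"roll":0,"gripper":1},{"x":-40,"y":-11.5,"z":0,"roll":0,"gripper":1}]'; python3 -m creep '[{"x":-40,"y":-11.5,"z":0,"roll":0,"gripper":1},{"x":-40,"y":-11.5,"z":0,"roll":0,"gripper":1},{"x":-40,"y":-11,"z":0,"roll":0,"gripper":1},{"x":-20,"y":-5,"z":0,"roll":0,"gripper":1},{"x":0,"y":0,"z":0,"roll":0,"gripper":1}]'; python3 -m creep '[{"x":0,"y":0,"z":20,"roll":0,"gripper":1},{"x":0,"y":0,"z":20,"roll":0,"gripper":1},{"x":0,"y":0,"z":10,"roll":0,"gripper":1},{"x":0,"y":0,"z":0,"roll":0,"gripper":1},{"x":0,"y":0,"z":0,"roll":0,"gripper":1}]'
python3 - <<'E'
from h import *
for k in range(3): c,im=wshot('w9')
cv2.imwrite('pics/w9c.png',cv2.resize(im[90:250,250:390],None,fx=4,fy=4,interpolation=cv2.INTER_CUBIC))
E
```

```text
time: 19.8
tool_pos: [501.1, 32.2, 301.7]
ee_rot: [-3.141, 0.0, -1.521]
ft_force: [0.9, 0.1, -1.7]
finger_gap: 0.267
time: 20.3
tool_pos: [532.7, 175.2, 301.2]
ee_rot: [3.141, 0.001, -1.517]
ft_force: [0.2, -1.7, -2.1]
finger_gap: 0.273
time: 20.8
tool_pos: [532.8, 171.9, 252.3]
ee_rot: [-3.141, -0.0, -1.522]
ft_force: [0.8, -0.4, -1.4]
finger_gap: 0.272
t 20.85 pos [533.1 172.  252.9] rot [-179.89    0.    -87.19] F [ 0.3  0.1 -1.9] gap 0.269
t 20.9 pos [533.2 172.1 253.1] rot [-179.87    0.    -87.18] F [ 0.3  0.5 -0.9] gap 0.265
t 20.95 pos [533.2 172.1 253.1] rot [-179.87    0.    -87.18] F [-0.2  0.7 -1.8] gap 0.277
```

View pics/w9c.png

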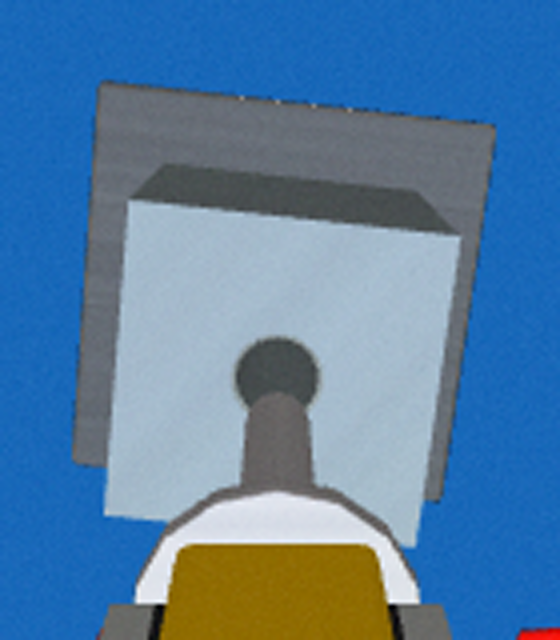

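```bash
python3 - <<'E'
from h import *
c=calibration('wrist'); print(atz(c,(90+376/4-.4,250+277.5/4-.4),100), manip.observe()['tool_pos'])
E
python3 -m creep '[{"x":0,"y":0,"z":15,"roll":0,"gripper":1},{"x":0,"y":0,"z":10,"roll":0,"gripper":1},{"x":0,"y":0,"z":4,"roll":0,"gripper":1},{"x":0,"y":0,"z":0,"roll":0,"gripper":1}]'
python3 - <<'E'
from h import *
for k in range(2): c,im=wshot('w10')
cv2.imwrite('pics/w10c.png',cv2.resize(im[90:250,250:390],None,fx=4,fy=4,interpolation=cv2.INTER_CUBIC))
E
```

```text
[533.89829689 172.45235583 100.        ] [533.16087039 172.14083996 253.07762049]
time: 21.35
tool_pos: [531.5, 172.2, 221.1]
ee_rot: [3.139, -0.0, -1.521]
ft_force: [-0.3, -0.3, -1.3]
finger_gap: 0.272
t 21.4 pos [532.1 172.2 222. ] rot [179.93  -0.   -87.16] F [ 0.3  0.5 -1.4] gap 0.273
t 21.45 pos [532.4 172.3 222.7] rot [180.     0.   -87.16] F [ 0.7 -0.4 -1.8] gap 0.27
```

View pics/w10c.png

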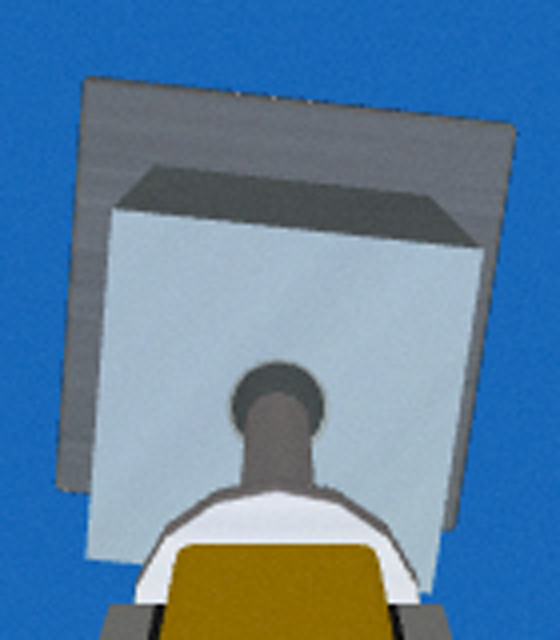

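```bash
python3 -m creep '[{"x":0,"y":0,"z":6,"roll":0,"gripper":1},{"x":0,"y":0,"z":6,"roll":0,"gripper":1},{"x":0,"y":0,"z":6,"roll":0,"gripper":1},{"x":0,"y":0,"z":0,"roll":0,"gripper":1}]'; python3 -m creep '[{"x":0,"y":0,"z":10,"roll":0,"gripper":1},{"x":0,"y":0,"z":10,"roll":0,"gripper":1},{"x":0,"y":0,"z":10,"roll":0,"gripper":1},{"x":0,"y":0,"z":10,"roll":0,"gripper":1},{"x":0,"y":0,"z":0,"roll":0,"gripper":1}]'
```

```text
time: 21.85
tool_pos: [531.6, 172.2, 203.2]
ee_rot: [3.139, -0.0, -1.521]
ft_force: [0.2, 0.2, -1.8]
finger_gap: 0.268
time: 22.35
tool_pos: [531.0, 172.1, 162.3]
ee_rot: [3.138, -0.0, -1.521]
ft_force: [-0.6, 0.8, -2.2]
finger_gap: 0.268
```

```bash
python3 -m creep '[{"x":0,"y":0,"z":10,"roll":0,"gripper":1},{"x":0,"y":0,"z":10,"roll":0,"gripper":1},{"x":0,"y":0,"z":10,"roll":0,"gripper":1},{"x":0,"y":0,"z":5,"roll":0,"gripper":1},{"x":0,"y":0,"z":0,"roll":0,"gripper":1}]';  python3 -m creep '[{"x":0,"y":0,"z":0,"roll":0,"gripper":1},{"x":0,"y":0,"z":0,"roll":0,"gripper":1}]'
```

```text
time: 22.85
tool_pos: [531.6, 172.2, 128.4]
ee_rot: [3.139, -0.0, -1.521]
ft_force: [-1.0, -0.5, -2.5]
finger_gap: 0.271
time: 23.05
tool_pos: [532.9, 172.3, 130.3]
ee_rot: [-3.14, 0.0, -1.521]
ft_force: [0.2, 0.3, -1.8]
finger_gap: 0.272
```

```bash
python3 -m creep '[{"x":0,"y":0,"z":1.5,"roll":0,"gripper":1},{"x":0,"y":0,"z":1.5,"roll":0,"gripper":1},{"x":0,"y":0,"z":1.5,"roll":0,"gripper":1},{"x":0,"y":0,"z":0,"roll":0,"gripper":1},{"x":0,"y":0,"z":0,"roll":0,"gripper":1}]';  python3 -m creep '[{"x":0,"y":0,"z":0.7,"roll":0,"gripper":1},{"x":0,"y":0,"z":0,"roll":0,"gripper":1}]'; python3 -m creep '[{"x":0,"y":0,"z":0.7,"roll":0,"gripper":1},{"x":0,"y":0,"z":0,"roll":0,"gripper":1}]'
```

```text
time: 23.55
tool_pos: [532.4, 172.2, 125.1]
ee_rot: [3.141, 0.0, -1.521]
ft_force: [-0.4, 0.9, -2.7]
finger_gap: 0.27
time: 23.75
tool_pos: [532.4, 172.2, 124.4]
ee_rot: [3.141, -0.0, -1.521]
ft_force: [0.1, -0.7, -1.1]
finger_gap: 0.268
time: 23.95
tool_pos: [532.6, 172.3, 124.1]
ee_rot: [-3.141, 0.0, -1.521]
ft_force: [-0.3, -0.3, 0.3]
finger_gap: 0.272
```

```bash
python3 -m creep '[{"x":0,"y":0,"z":0.5,"roll":0,"gripper":1},{"x":0,"y":0,"z":0,"roll":0,"gripper":1}]' 30;  python3 -m creep '[{"x":0,"y":0,"z":0,"roll":0,"gripper":0.6},{"x":0,"y":0,"z":0,"roll":0,"gripper":0.4},{"x":0,"y":0,"z":0,"roll":0,"gripper":0.2},{"x":0,"y":0,"z":0,"roll":0,"gripper":0},{"x":0,"y":0,"z":0,"roll":0,"gripper":0}]'; python3 -m creep '[{"x":0,"y":0,"z":0,"roll":0,"gripper":0},{"x":0,"y":0,"z":0,"roll":0,"gripper":0},{"x":0,"y":0,"z":0,"roll":0,"gripper":0},{"x":0,"y":0,"z":0,"roll":0,"gripper":0}]'
```

```text
time: 24.15
tool_pos: [532.6, 172.2, 124.1]
ee_rot: [-3.141, -0.0, -1.521]
ft_force: [-2.8, -1.0, 4.9]
finger_gap: 0.27
time: 24.65
tool_pos: [532.4, 172.2, 123.2]
ee_rot: [3.142, 0.0, -1.521]
ft_force: [-0.1, -0.2, -0.1]
finger_gap: 0.999
time: 25.05
tool_pos: [532.4, 172.3, 123.3]
ee_rot: [-3.142, 0.0, -1.521]
ft_force: [0.7, 0.3, 0.6]
finger_gap: 0.999
```

```bash
python3 -m creep '[{"x":0,"y":0,"z":-20,"roll":0,"gripper":0},{"x":0,"y":0,"z":-35,"roll":0,"gripper":0},{"x":0,"y":0,"z":-45,"roll":0,"gripper":0},{"x":0,"y":0,"z":-45,"roll":0,"gripper":0},{"x":0,"y":0,"z":-45,"roll":0,"gripper":0}]'; python3 -m creep '[{"x":40,"y":20,"z":-10,"roll":0,"gripper":0},{"x":40,"y":20,"z":0,"roll":0,"gripper":0},{"x":30,"y":10,"z":0,"roll":0,"gripper":0},{"x":0,"y":0,"z":0,"roll":0,"gripper":0},{"x":0,"y":0,"z":0,"roll":0,"gripper":0}]'
python3 - <<'E'
from h import *
c,im=wshot('w11')
for n in ('scene','top'): 
    cv2.imwrite(f'pics/{n}_end.png',snapshot(n))
cv2.imwrite('pics/w11.png',im)
E
```

```text
time: 25.55
tool_pos: [532.1, 172.2, 315.1]
ee_rot: [-3.142, 0.0, -1.521]
ft_force: [0.5, 0.3, -0.4]
finger_gap: 0.996
time: 26.05
tool_pos: [487.9, 59.6, 323.4]
ee_rot: [-3.141, 0.0, -1.523]
ft_force: [-0.5, 0.4, -0.1]
finger_gap: 1.001
t 26.1 pos [488.   60.2 323.3] rot [-1.7999e+02  3.0000e-02 -8.7180e+01] F [ 0.2  0.4 -0.9] gap 1.007
```

View pics/w11.png

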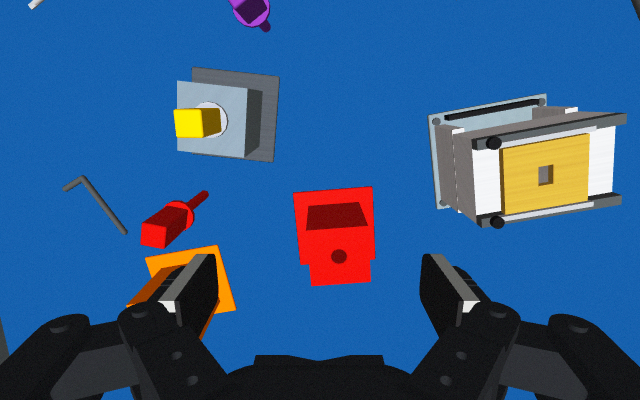

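View pics/scene_end.png

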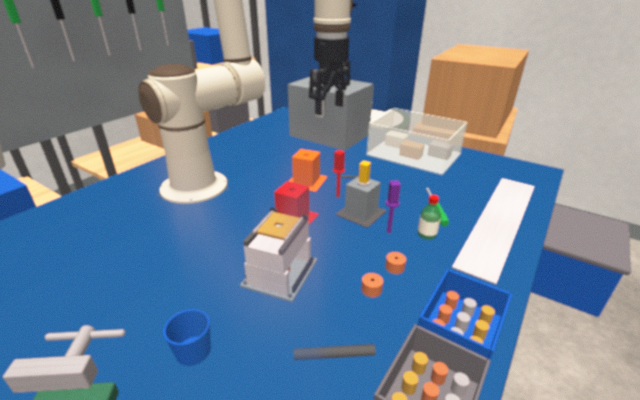

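View pics/top_end.png

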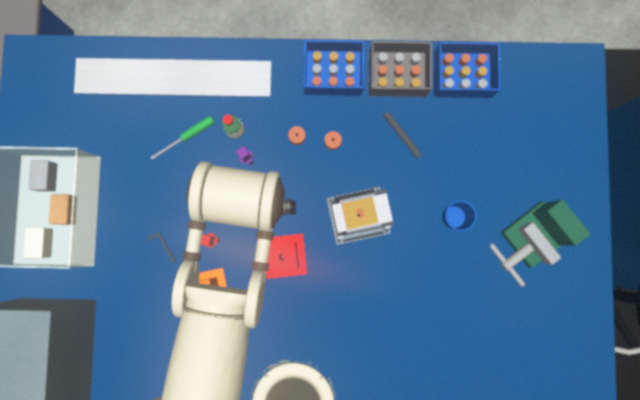

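Run:
```python
from h import *
a=cv2.imread('pics/scene0.png');b=cv2.imread('pics/scene_end.png')
d=cv2.GaussianBlur(cv2.absdiff(a,b),(5,5),0).max(2)
print('stand diff',d[155:225,335:385].max(),'bystanders',d[185:400,315:640].max(), d[300:365,160:215].max())
for im in (a,b):
    m=cv2.inRange(cv2.cvtColor(im,cv2.COLOR_BGR2HSV),(20,120,100),(35,255,255))[150:200,345:385]; print(np.argwhere(m).mean(0),m.sum()/255,np.argwhere(m).min(0),np.argwhere(m).max(0))
w=cv2.imread('pics/w11.png'); cv2.imwrite('pics/w11c.png',np.hstack([cv2.resize(w[60:170,160:290],None,fx=3,fy=3),cv2.resize(w[90:220,430:560],(390,330))]))
c=calibration('wrist'); c['cam_to_world']=np.load('pics/w11.npy'); print([proj(c,(533.1+x,172.2+y,164)).round(1) for x,y in ((11.4,12.5),(12.5,-11.4),(-11.4,-12.5),(-12.5,11.4))])
```

```text
stand diff 16 bystanders 8 8
[21.40804598 18.87931034] 174.0 [11 14] [32 24]
[21.32571429 19.01714286] 175.0 [11 14] [32 24]
[array([109. , 172.6]), array([109.1, 201.3]), array([138.2, 203.9]), array([138.1, 175.8])]
```

View pics/w11c.png

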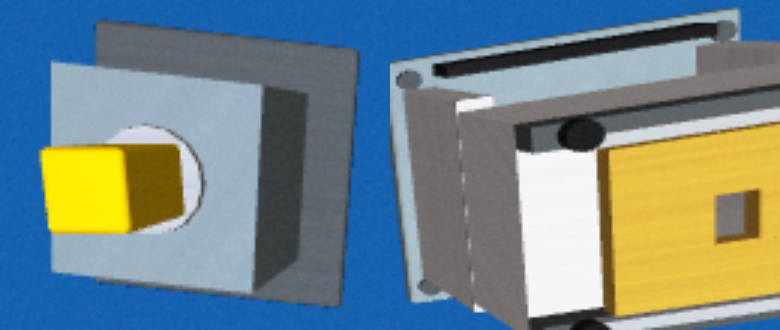

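The drift is home on its collar, upright, with the same pixels as at the start. The bore is empty at the sleeve's old height and the bystanders have not moved. Handing in.

```bash
python3 -c "
from rig import manip
print(manip.close_job())"
```

```text
the job is handed in; nothing more can be done
None
```

The tight sleeve is pushed out and lying in the catch pan, and the drift is back upright in its grey stand, home on its collar. I handed the job in at about 26 s of the 72 s allowed.

- **Finding the slot:** I found it by sight, about 7 mm from the bore axis towards rig +y. The tip went in without touching the plate, so I did not have to feel around for it.
- **Pushing the sleeve:** The highest reading was about 11 N, roughly 13 N with the drift's own weight counted. I only read the force at the end of each short move. The sleeve came free when the tip was about 73 mm over the bench.
- **Sleeve in the pan:** I judged this indirectly, because no camera sees straight into the pan. The push force fell back to its free value, and the tip then moved freely down to 63 mm. The sleeve's hole seen through the slot fits the pan height, and an orange edge shows low in the rig's opening. In the last wrist picture the bore is empty where the sleeve had been.
- **Drift and bystanders:** In the scene camera the handle's position agrees with the start to within about 0.1 px. The bystanders it shows have not moved. The hex key, which it does not show clearly, I checked only by eye.

One disagreement: the network's first scene-camera positions for the drift and rig were off by 10–40 mm from the other views. I used my own pixel measurements instead. The top camera and the wrist camera with its matching pose agreed to about 1–2 mm.

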